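Open the blue paint cupboard

ROBOT

A 7-joint arm with a two-finger parallel gripper is mounted at the origin on a cart in front of the work surface, level with it; the furniture and walls round the work are solid. World frame = base frame: x ahead of the robot, y to its left, z up, the work surface at z = 0. Lengths are in m, angles in rad, forces in N, time in s.
With the tool pointing down it reaches from about 0.425 to 1.025 m from the base axis. Payload 3.6 kg.
Tool frame: the origin (TCP) lies midway between the tips of the shut fingers; the grasp point (between the pads) lies 19 mm behind it (env.tcp_to_grasp is the z of the grasp point in the tool frame, in m); z points along the fingers, y is the line along which they close (so a half turn about z gives the same grasp; the last joint's range is limited). The gripper opens to 85 mm and grips with 20 to 120 N. Pads are 22 mm wide; open, the fingers measure 114 mm over their backs; the gripper's body (76 mm by 85 mm) begins 54 mm behind the grasp point. The pads swing forward as they close: fully open they stand 13 mm farther back than shut.
Start: joints at [1.25, 0.591, 0.048, 1.609, -0.033, 0.943, -0.034], TCP at [0.163, -0.706, 0.231] pointing down, gripper open.
Joint ranges: [-2.69, 2.69], [-0.47, 2.24], [-1.27, 1.36], [0.19, 2.51], [-1.53, 4.68], [0.08, 2.07], [-3.09, 3.09]. Speed limits (rad/s): [2.57, 2.57, 3.14, 3.14, 3.14, 3.14, 3.14].

INTERFACE

Orientations are given as a rotation vector (axis times angle).
In Python, from bench import env gives the robot as it stands.
- The arm moves only by the shell command python3 -m crank 'ROWS' [FORCE]. ROWS is JSON, one flat list of numbers, 7 for each row, row after row: the opening, from 0 (shut) to 1 (fully open), then the shift along the tool's x, y, z in mm, then the turn, a rotation vector about the tool's x, y, z in rad. A call has 1 to 12 rows; each row shifts and turns the commanded pose from where the row before left it, along the tool's axes as they then stand; what a row does not reach is not made up. A row lasts 1/10 s, in which the tool goes at most 50 mm and 8.59 degrees, less where a joint would pass 70% of its speed; a pose out of reach is approached as far as the arm can. A call with a gripper value outside its range is refused whole. The fingers move at their own pace and stop on an object; FORCE is the grip in N (left out, the last holds). Time passes only in rows, so rows that do not move let the fingers close. It gives the time, the measured TCP pose, the force, the opening and the grip force at its end, in the units of the state.
- env.get_obs(): the state, without advancing time (a new reading comes with each control period).
- env.camera(name): name is "scene" or "top"; returns a dict with "image" (384x512x3 uint8, red, green, blue), "intrinsics" (3x3 intrinsics, pixels), "T" (4x4, takes a point from camera to world coordinates). Camera axes: x right, y up, looking along -z (the intrinsics and any distortion apply to the point x, -y, -z); pixel columns grow to the right and rows downward; lengths in m; the calibration is good to about 2 mm. A picture is of the moment at which its call begins. There is no depth.
- env.job_done(): hands the job in; it is judged then, once.
The state is a dict: "clock": time; "q": joint angles; "joint_vel": joint speeds; "joint_efforts": joint torques, N m; "ee_pos": TCP position; "tcp_rot": TCP orientation; "force": force on the tool from outside, world axes, zero at the start; "ft_torque": the same for the moment, N m; "finger_gap": opening from 0.0 (shut) to 1.0 (fully open); "gripper_force": force on a finger pad.
Only numpy, scipy, OpenCV 4.12 (cv2) and the standard library are available. Lean on these libraries where they do the work, as an engineer would, in place of code of your own. Each camera call takes 0.05 s, during which the arm holds its last target. There are 200 camera calls.

TASK

Take the blue paint cupboard's door by its steel handle and swing it wide open, about square to the cupboard, so that the pots inside can be reached; then let go of it and leave it standing open. Leave the door of the grey cupboard shut.

Things in the scene. Friction and masses are not known exactly. Their poses are not given: they have to be found in the camera images.
- blue_door (a joint): Door of the small blue metal cupboard fixed on the desk (180 wide, 110 deep, 190 mm high; a grey twin stands beside it, either may be on the left). Angle in rad: 0 shut, grows as it swings out to the robot, stop at 1.75; starts 0 to 0.12. Door 178 wide, 12 mm thick, lower edge 12 mm above the desk, hinged on its left (+y) edge. No latch or spring; light friction (0.08 N m) holds it anywhere.
- blue_handle: Blue door's upright steel handle: round bar 10 mm thick, 85 mm long, near the door's right edge. Origin on the bar's axis, 20 mm below its upper end, 158 mm above the desk: pinch here from above, a finger either side along y. Thin posts 12 mm above and 55 mm below join it to the door. Axes turn with the door: z up, y along the door to the hinge, x into the door, its face 35 mm behind the axis.
- blue_door_hinge (a point): Point on the blue door's upright hinge line, at the cupboard's left front edge and at the height of the handle's origin. The handle's origin lies 145 mm along the door and 47 mm out from it (152 mm in all) and circles about it clockwise seen from above as the door opens. Axes as the handle's.
- grey_door (a joint): Door of the grey cupboard, same make, size, handle and left-hand hinge as the blue one. Angle in rad, 0 shut; it starts shut and shall stay so.

How it is judged:
By the outcome, as a careful person would: the job done as asked, in the order asked, and still so for the second after the job is handed in, with the robot touching nothing.
It also fails if it takes over 35 s, if anything falls off the work surface, if the arm or the gripper's body presses on something with over 40 N, if the wrist force passes 120 N, or if a joint passes its speed limit or range.

## Working session

There is one attempt and no reset: what is moved stays moved. The work goes in short steps, Python scripts to look and compute and a shell command to move; the robot and the scene stay as the last step left them, time stands still between calls to the robot, and variables do not carry over. Pictures are saved under pics/ and viewed, at most 10 in all, crops included, and the job is handed in when it is done.

```bash
mkdir -p pics; python3 - <<'E'
from bench import env
import cv2,numpy as np
np.set_printoptions(precision=4,suppress=True)
for n in("scene","top"):
    c=env.camera(n);cv2.imwrite(f"pics/{n}0.png",c["image"][:,:,::-1]);print(n,c["intrinsics"],c["T"],[k for k in c])
    np.savez(n+"0.npz",**{k:v for k,v in c.items() if k in("image","intrinsics","T")})
o=env.get_obs();print(o["clock"],o["ee_pos"],o["tcp_rot"],o["finger_gap"],env.tcp_to_grasp)
E
```

```text
scene [[368.3284   0.     255.5654]
 [  0.     368.3284 194.2129]
 [  0.       0.       1.    ]] [[-0.4559  0.5781 -0.6767  0.052 ]
 [-0.89   -0.297   0.3459  0.3091]
 [-0.001   0.76    0.6499  0.6823]
 [ 0.      0.      0.      1.    ]] ['image', 'intrinsics', 'T']
top [[486.2786   0.     253.3316]
 [  0.     486.2786 187.9405]
 [  0.       0.       1.    ]] [[ 0.0076  0.9881 -0.1533  0.4243]
 [-0.9999  0.0057 -0.0129  0.0022]
 [-0.0119  0.1534  0.9881  1.3481]
 [ 0.      0.      0.      1.    ]] ['image', 'intrinsics', 'T']
0.1 [ 0.1629 -0.7057  0.2303] [-3.1195 -0.3554  0.0005] 1.0003286050899287 -0.0187
```

View pics/scene0.png

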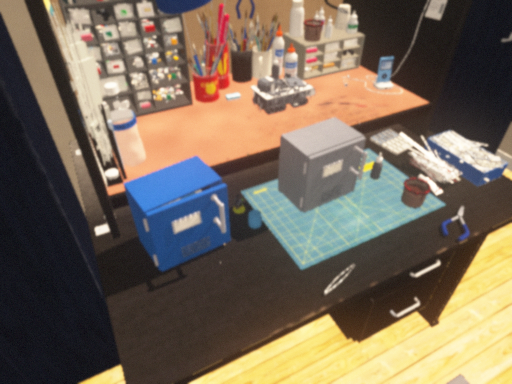

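View pics/top0.png

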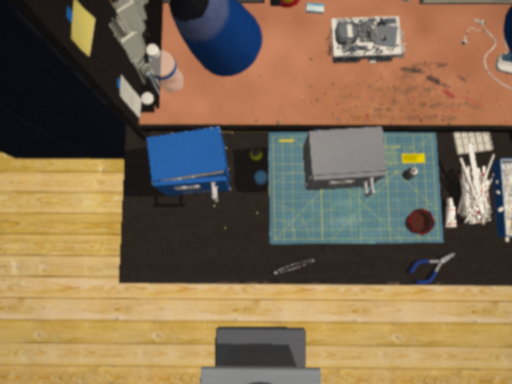

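The blue cupboard is on the left: its handle is near (219,213) in scene and (214,191) in top. The grey one is at about (320,165) and (345,157). Next I'll look closer.

```bash
python3 - <<'E'
import cv2,numpy as np
a=np.load("scene0.npz")["image"][150:275,115:245,::-1];b=np.load("top0.npz")["image"][115:215,135:245,::-1]
a=cv2.resize(a,(400,385),interpolation=cv2.INTER_CUBIC)
b=cv2.resize(b,(400,364),interpolation=cv2.INTER_CUBIC);b=cv2.copyMakeBorder(b,0,21,0,0,0)
cv2.imwrite("pics/crop.png",np.hstack([a,b]))
E
```

```text
(no output)
```

View pics/crop.png

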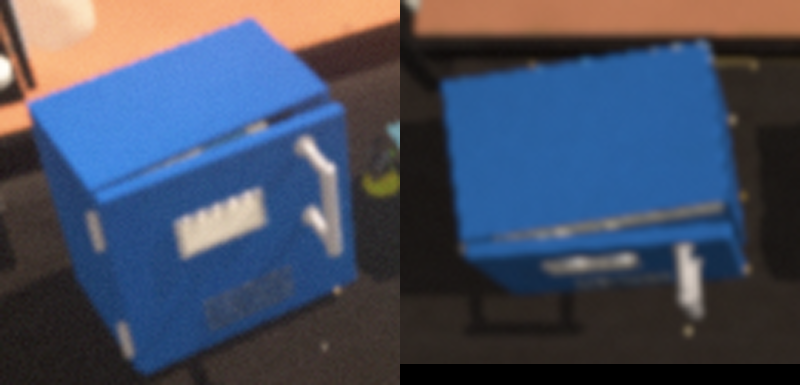

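```bash
cat >h.py <<'E'
import numpy as np
def ray(n,px,z,f="0"):
    d=np.load(n+f+".npz");K,T=d["intrinsics"],d["T"]
    v=np.linalg.solve(K,[*px,1.]);v=T[:3,:3]@[v[0],-v[1],-v[2]];o=T[:3,3]
    return o+v*(z-o[2])/v[2]
E
python3 - <<'E'
from h import *
np.set_printoptions(precision=4,suppress=True)
S=lambda u,v:(115+u*130/400,150+v*125/385)
Tp=lambda u,v:(135+(u-400)*110/400,115+v*100/364)
for n,u,v in[("BL",442,82),("BR",708,42),("FR",723,203),("FL",462,240)]:print("top",n,ray("top",Tp(u,v),.19))
for n,u,v in[("BL",30,103),("BR",250,18),("FR",328,94),("FL",97,190)]:print("scene",n,ray("scene",S(u,v),.19))
print("bar up scene",ray("scene",S(326,164),.178),"low",ray("scene",S(335,252),.093))
print("bar up top",ray("top",Tp(689,290),.178),"low",ray("top",Tp(694,315),.093))
# pairwise triangulation of door right bottom corner
print("door R bottom",ray("scene",S(355,278),.012))
from bench import env
from scipy.spatial.transform import Rotation as R
print(R.from_rotvec(env.get_obs()["tcp_rot"]).as_matrix())
E
```

```text
top BL [0.7278 0.2806 0.19  ]
top BR [0.7564 0.1013 0.19  ]
top FR [0.6457 0.0893 0.19  ]
top FL [0.6197 0.2628 0.19  ]
scene BL [0.7233 0.2789 0.19  ]
scene BR [0.7511 0.1077 0.19  ]
scene FR [0.6382 0.0914 0.19  ]
scene FL [0.615  0.2601 0.19  ]
bar up scene [0.5841 0.1168 0.178 ] low [0.5841 0.1155 0.093 ]
bar up top [0.5887 0.1119 0.178 ] low [0.5826 0.116  0.093 ]
door R bottom [0.624  0.0861 0.012 ]
[[ 0.9744  0.2249 -0.0005]
 [ 0.2249 -0.9744  0.0019]
 [-0.0001 -0.002  -1.    ]]
```

```bash
python3 -m crank '[1,0,0,-25,0,0,0, 1,0,0,-25,0,0,0, 1,25,-29.5,0,0,0,0, 1,25,-29.5,0,0,0,0, 1,25,-29.5,0,0,0,0, 1,25,-29.5,0,0,0,0, 1,25,-29.5,0,0,0,0, 1,25,-29.5,0,0,0,0, 1,25,-29.5,0,0,0,0, 1,25,-29.5,0,0,0,0, 1,25,-29.5,0,0,0,0, 1,25,-29.5,0,0,0,0]'
python3 -m crank '[1,25,-29.5,0,0,0,0, 1,25,-29.5,0,0,0,0, 1,25,-29.5,0,0,0,0, 1,25,-29.5,0,0,0,0, 1,25,-29.5,0,0,0,0, 1,25,-29.5,0,0,0,0, 1,25,-29.5,0,0,0,0, 1,25,-29.5,0,0,0,0, 1,25,-29.5,0,0,0,0, 1,25,-29.5,0,0,0,0, 1,0,0,0,0,0,0]'
python3 -c "
from bench import env;print(env.get_obs()['q'])"
```

```text
clock: 1.3
ee_pos: [0.3405, -0.3611, 0.2811]
tcp_rot: [-3.121, -0.355, 0.001]
force: [0.3, -0.8, 0.2]
finger_gap: 0.999
gripper_force: 0.0
clock: 2.4
ee_pos: [0.5199, -0.0126, 0.2815]
tcp_rot: [-3.116, -0.37, -0.005]
force: [-1.7, -0.1, 0.7]
finger_gap: 1.003
gripper_force: 0.0
[ 0.13987458  0.28064493 -0.247944    2.00797065  0.08524106  0.86009964
 -1.4889572 ]
```

```bash
python3 -m crank '[1,0,0,0,0,0,-0.14, 1,0,0,0,0,0,-0.14, 1,0,0,0,0,0,-0.14, 1,0,0,0,0,0,-0.14, 1,0,0,0,0,0,-0.14, 1,0,0,0,0,0,-0.14, 1,0,0,0,0,0,-0.14, 1,0,0,0,0,0,-0.14, 1,0,0,0,0,0,-0.14, 1,0,0,0,0,0,-0.14, 1,0,0,0,0,0,-0.14]' >/dev/null
python3 -m crank '[1,0,0,0,0,0,-0.14, 1,0,0,0,0,0,-0.14, 1,0,0,0,0,0,-0.14, 1,0,0,0,0,0,-0.14, 1,0,0,0,0,0,-0.14, 1,0,0,0,0,0,-0.14, 1,0,0,0,0,0,-0.14, 1,0,0,0,0,0,-0.14, 1,0,0,0,0,0,-0.14, 1,0,0,0,0,0,-0.14, 1,0,0,0,0,0,0]'
python3 -c "
from bench import env;from scipy.spatial.transform import Rotation as R;import numpy as np
o=env.get_obs();M=R.from_rotvec(o['tcp_rot']).as_matrix();p=np.array(o['ee_pos']);print(o['q'],M)
ps=0.092;want=np.arctan2(np.sin(ps+np.pi),np.cos(ps+np.pi));print('yaw err',want-np.arctan2(M[1,0],M[0,0]))
print('shift mm',1e3*M.T@(np.array([.585,.115,p[2]])-p), p)"
```

```text
clock: 4.6
ee_pos: [0.5169, -0.02, 0.2807]
tcp_rot: [0.038, -3.14, -0.0]
force: [-0.5, -0.4, -0.4]
finger_gap: 1.004
gripper_force: 0.0
[ 0.64357831  0.38504458 -0.89508018  1.99340995  0.372247    0.93557464
  1.15282431] [[-9.99705577e-01 -2.42238876e-02 -1.40106975e-03]
 [-2.42239360e-02  9.99706557e-01  1.75906571e-05]
 [ 1.40023250e-03  5.15249019e-05 -9.99999018e-01]]
yaw err 0.06777367049522187
shift mm [-7.13310734e+01  1.33333348e+02 -9.30101908e-02] [ 0.51691965 -0.02002214  0.28071053]
```

```bash
python3 -m crank '[1,-18,33,0,0,0,0, 1,-18,33,0,0,0,0, 1,-18,33,0,0,0,0, 1,-18,34,0,0,0,-0.068, 1,0,0,0,0,0,0, 1,0,0,0,0,0,0]'
python3 - <<'E'
from bench import env
import cv2,numpy as np
ims=[]
for n,(r,c) in(("scene",(130,110)),("top",(90,130))):
    k=env.camera(n);np.savez(n+"1.npz",**k)
    ims.append(cv2.resize(k["image"][r:r+140,c:c+140,::-1],(400,400),interpolation=cv2.INTER_CUBIC))
cv2.imwrite("pics/c1.png",np.hstack(ims))
from scipy.spatial.transform import Rotation as R
o=env.get_obs();M=R.from_rotvec(o['tcp_rot']).as_matrix();p=np.array(o['ee_pos']);print(o['q'],p,np.arctan2(M[1,0],M[0,0]))
print('shift mm',1e3*M.T@(np.array([.585,.115,.139])-p))
E
```

```text
clock: 5.2
ee_pos: [0.5858, 0.1161, 0.2808]
tcp_rot: [0.145, -3.137, 0.001]
force: [0.4, -1.0, 0.3]
finger_gap: 0.995
gripper_force: 0.0
[ 0.34725388  0.50107421 -0.87178389  1.83035043  0.4470355   1.02176794
  0.95561586] [0.58558385 0.11389257 0.28067562] -3.051415679033656
shift mm [  0.2596884    1.41308234 141.67386615]
```

View pics/c1.png

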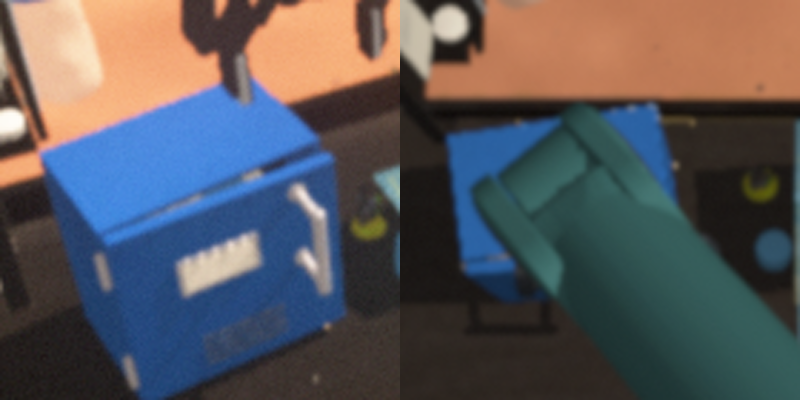

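The scene view shows the open fingers at (240,85) and (375,40), either side of the handle top at (297,190). The arm hides the handle in the top view. Descending.

```bash
python3 -m crank '[1,0,0.5,30,0,0,0, 1,0,0.5,30,0,0,0, 1,0,0,30,0,0,0, 1,0,0,30,0,0,0, 1,0,0,21,0,0,0, 1,0,0,0,0,0,0]'
python3 - <<'E'
from bench import env
import cv2,numpy as np
k=env.camera("scene")
cv2.imwrite("pics/c2.png",cv2.resize(k["image"][110:270,110:270,::-1],(560,560),interpolation=cv2.INTER_CUBIC))
E
```

```text
clock: 5.9
ee_pos: [0.5836, 0.1131, 0.1373]
tcp_rot: [0.141, -3.132, 0.005]
force: [-0.5, -1.8, 0.2]
finger_gap: 0.998
gripper_force: 0.0
```

View pics/c2.png

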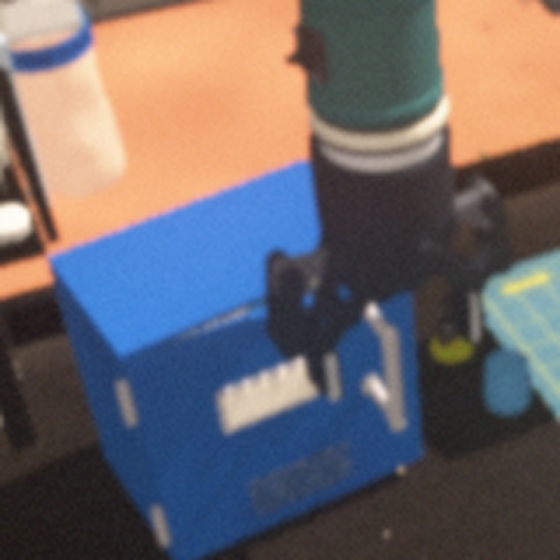

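The fingers straddle the bar, with pads at (333,375) and (475,320) and the bar at about (390,340). Closing.

```bash
python3 -m crank '[0,0,0,0,0,0,0, 0,0,0,0,0,0,0, 0,0,0,0,0,0,0, 0,0,0,0,0,0,0, 0,0,0,0,0,0,0, 0,0,0,0,0,0,0, 0,0,0,0,0,0,0, 0,0,0,0,0,0,0]' 40
python3 -c "
from bench import env;from scipy.spatial.transform import Rotation as R;import numpy as np
o=env.get_obs();M=R.from_rotvec(o['tcp_rot']).as_matrix();print(o['ee_pos'],np.arctan2(M[1,0],M[0,0]),o['ft_torque'])"
```

```text
clock: 6.75
ee_pos: [0.5865, 0.1172, 0.1408]
tcp_rot: [-0.147, 3.137, 0.001]
force: [-1.0, 0.1, 4.5]
finger_gap: 0.103
gripper_force: 39.1
[0.58646001 0.11718912 0.14081883] -3.0482527112411497 [0.08869326 0.0311542  0.01319543]
```

```bash
python3 -m crank '[0,7.2,2.5,0,0,0,0.05, 0,7.2,2.5,0,0,0,0.05, 0,14.2,5.4,0,0,0,0.1, 0,14.2,5.4,0,0,0,0.1, 0,14.2,5.4,0,0,0,0.1, 0,0,0,0,0,0,0]'
cat >s.py <<'E'
from bench import env;from scipy.spatial.transform import Rotation as R;import numpy as np
np.set_printoptions(precision=4,suppress=True)
o=env.get_obs();M=R.from_rotvec(o['tcp_rot']).as_matrix();p=np.array(o['ee_pos']);H=np.array([.618,.262])
r=p[:2]-H;print("q",o['q'],"yaw",np.arctan2(M[1,0],M[0,0]),"tau",o['ft_torque'],"F tool",M.T@o['force'])
print("R",np.hypot(*r),"handle ang",np.arctan2(r[1],r[0]),"opened theta",.142-(np.arctan2(r[1],r[0])+1.884)%(-2*np.pi))
E
python3 s.py
```

```text
clock: 7.35
ee_pos: [0.5298, 0.1433, 0.1408]
tcp_rot: [0.475, 3.105, 0.002]
force: [-0.2, 1.0, 1.9]
finger_gap: 0.1
gripper_force: 40.2
q [ 0.124   0.5748 -0.6477  2.0584  0.547   0.6808  0.3841] yaw 2.8381898052532253 tau [ 0.2889 -0.1185 -0.0394] F tool [ 0.4809  0.9308 -1.9266]
R 0.14791355466105643 handle ang -2.2096201245055784 opened theta 0.46762012450557855
```

```bash
python3 -m crank '[0,14.2,5.4,0,0,0,0.1, 0,14.2,5.4,0,0,0,0.1, 0,14.2,5.4,0,0,0,0.1, 0,14.2,5.4,0,0,0,0.1, 0,14.2,5.4,0,0,0,0.1, 0,0,0,0,0,0,0]'; python3 s.py
```

```text
clock: 7.95
ee_pos: [0.4827, 0.2007, 0.1408]
tcp_rot: [1.226, 2.892, 0.003]
force: [1.1, 0.5, 6.0]
finger_gap: 0.104
gripper_force: 40.6
q [-0.0984  0.5172 -0.5114  2.1189  0.4382  0.6059 -0.1506] yaw 2.3396788965219444 tau [ 0.0955 -0.0979 -0.072 ] F tool [-0.4233  1.1043 -5.9901]
R 0.1485201065416728 handle ang -2.7160169080508547 opened theta 0.9740169080508548
```

```bash
python3 -m crank '[0,14.2,5.4,0,0,0,0.1, 0,14.2,5.4,0,0,0,0.1, 0,14.2,5.4,0,0,0,0.1, 0,14.2,5.4,0,0,0,0.1, 0,14.2,5.4,0,0,0,0.1, 0,7.2,2.5,0,0,0,0.05, 0,7.2,2.5,0,0,0,0.05, 0,0,0,0,0,0,0, 0,0,0,0,0,0,0]'; python3 s.py
```

```text
clock: 8.85
ee_pos: [0.4698, 0.2875, 0.1408]
tcp_rot: [2.027, 2.4, 0.001]
force: [-0.8, 0.4, 7.6]
finger_gap: 0.103
gripper_force: 40.8
q [-0.3804  0.52   -0.3397  2.0632  0.2964  0.6036 -0.7564] yaw 1.738615848373111 tau [0.2072 0.2597 0.0229] F tool [ 0.5623 -0.7429 -7.6295]
R 0.15037944019782612 handle ang 2.971075613298817 opened theta 1.5701096938807688
```

Door at ~1.57 rad. Release, then lift straight up.

```bash
python3 -m crank '[0.6,0,0,0,0,0,0, 0.6,0,0,0,0,0,0, 0.6,0,0,0,0,0,0, 0.6,0,0,0,0,0,0, 0.6,0,0,0,0,0,0, 0.6,0,0,0,0,0,0, 0.6,0,0,0,0,0,0]'
python3 -m crank '[0.6,0,0,-10,0,0,0, 0.6,0,0,-20,0,0,0, 0.6,0,0,-30,0,0,0, 0.6,0,0,-30,0,0,0, 0.6,0,0,-30,0,0,0, 0.6,0,0,-30,0,0,0, 0.6,0,0,0,0,0,0, 0.6,0,0,0,0,0,0, 0.6,0,0,0,0,0,0]'
python3 - <<'E'
from bench import env
import cv2,numpy as np
k=env.camera("scene")["image"];t=env.camera("top")["image"]
cv2.imwrite("pics/c3.png",np.hstack([cv2.resize(x[100:340,90:390,::-1],(400,320)) for x in(k,t)]))
E
```

```text
clock: 9.55
ee_pos: [0.4688, 0.2876, 0.1402]
tcp_rot: [-2.032, -2.396, 0.0]
force: [-0.4, 0.3, 1.0]
finger_gap: 0.598
gripper_force: 0.0
clock: 10.45
ee_pos: [0.4682, 0.287, 0.2896]
tcp_rot: [-2.032, -2.396, 0.003]
force: [-1.1, -0.4, 0.2]
finger_gap: 0.598
gripper_force: 0.0
```

View pics/c3.png

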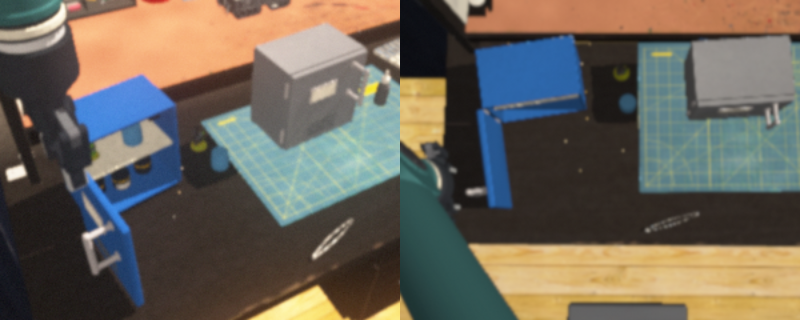

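The blue door stands square to its cupboard: in the top half of the picture it runs from (485,110) to (495,205), and the pots are visible. The gripper is clear above the handle and the grey door is shut.

```bash
python3 -c "
from bench import env;print(env.job_done())"
```

```text
the job is handed in; nothing more can be done
None
```

The blue cupboard's door stands open at about 90° (estimated 1.57 rad) with the handle released and the gripper lifted clear; the grey door was not touched, and the job was handed in at about 10.5 s on the robot's clock.

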